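# Top up the disc magazine to its fill pointer

### The job

The disc magazine is running low: push blue discs along its loading track so that they drop into the clear tube and lie flat on the stack, until the top of the stack has reached the red fill pointer - just enough discs, not one more. Leave the rest of the discs lying flat on the track, clear of the tube's mouth, and do not shift the pointer or disturb anything else on the bench.

Things in the scene. Friction and masses are not known exactly. Their poses are not given: they have to be found in the camera images.
- feeder: disc magazine, fixed: clear upright tube on a grey block, and a straight steel loading track on legs leading to it. Origin on the bench top below the tube's axis; z up, y from the tube along the middle of the track to its open loading end (discs are pushed along -y), x across the track, away from the robot. Base plate 180 x 560 x 12 mm
- tube_floor (a point): centre of the tube's inner floor, 50 mm above the bench. The tube is 78 mm wide inside and has a 21 mm wide viewing slot on the feeder's +x side; axes as the feeder's
- tube_mouth (a point): centre of the tube's round mouth, flush with the track, 133 mm above the bench; axes as the feeder's. An end stop 22 mm high closes the far side, 40 mm beyond the tube's axis. A disc pushed along the track stays nearly level until it is over the mouth, then drops in; it falls free once its rear edge has passed the mouth's near edge (39 mm before the axis)
- track_end (a point): middle of the track's surface at its open loading end, 466 mm from the tube's axis. Track 79 mm wide between side rails 13 mm high; keeper strips 3 mm thick on the rails reach over the discs' edges and leave an open slot 58 mm wide along the middle; they end 12 mm before the tube's axis. Friction of the discs about 0.25: the whole row takes 1 to 2 N
- pointer_tip (a point): tip of the thin red pointer (2 mm) of the fill-level sensor, a black clamp on an upright rail on the feeder's +x side, beside the viewing slot. Its height is the wanted fill level, set anew each time: 4 to 29 mm above the top of the five discs already in the tube (one to three more discs), below the mouth. The clamp is a stiff slide
- stacked1: disc already in the tube, number 1 from the bottom: blue round disc with bare aluminium faces, 72 mm in diameter, 10 mm thick, about 110 g; origin at the centre of its underside, z up
- stacked2: disc already in the tube, number 2 from the bottom: blue round disc with bare aluminium faces, 72 mm in diameter, 10 mm thick, about 110 g; origin at the centre of its underside, z up
- stacked3: disc already in the tube, number 3 from the bottom: blue round disc with bare aluminium faces, 72 mm in diameter, 10 mm thick, about 110 g; origin at the centre of its underside, z up
- stacked4: disc already in the tube, number 4 from the bottom: blue round disc with bare aluminium faces, 72 mm in diameter, 10 mm thick, about 110 g; origin at the centre of its underside, z up
- stacked5: disc already in the tube, number 5 from the bottom: blue round disc with bare aluminium faces, 72 mm in diameter, 10 mm thick, about 110 g; origin at the centre of its underside, z up
- disc1: disc lying flat on the track, number 1 of four counted from the tube, with gaps of 0 to 40 mm between them: blue round disc with bare aluminium faces, 72 mm in diameter, 10 mm thick, about 110 g; origin at the centre of its underside, z up
- disc2: disc lying flat on the track, number 2 of four counted from the tube, with gaps of 0 to 40 mm between them: blue round disc with bare aluminium faces, 72 mm in diameter, 10 mm thick, about 110 g; origin at the centre of its underside, z up
- disc3: disc lying flat on the track, number 3 of four counted from the tube, with gaps of 0 to 40 mm between them: blue round disc with bare aluminium faces, 72 mm in diameter, 10 mm thick, about 110 g; origin at the centre of its underside, z up
- disc4: disc lying flat on the track, number 4 of four counted from the tube, with gaps of 0 to 40 mm between them: blue round disc with bare aluminium faces, 72 mm in diameter, 10 mm thick, about 110 g; origin at the centre of its underside, z up
- scratched: bystander: a rejected disc of the same kind in a red open bin (150 x 115 x 50 mm, fixed to the bench) on the left; it stays there. Origin at the centre of its underside
- screwdriver: bystander: screwdriver 170 mm long lying on the feeder's base plate in front of the track; origin near its middle, underside
- tape_roll: bystander: amber tape roll, 60 mm across, 19 mm high, lying on the feeder's base plate; origin at the centre of its underside
- cleaner: bystander: white bottle, 64 mm in diameter, 160 mm high, standing to the right of the tube; origin at the centre of its underside
- solder_reel: bystander: grey reel, 60 mm across, 46 mm high, standing on the left, past the loading end; origin at the centre of its underside
Mind the look-alikes: they are no part of the job. What is shaped like the disc4 but pink or turquoise is not meant.

How it is judged:
By the outcome, as a careful person would: the job done as asked, in the order asked, and still so for the second after the job is handed in, with the robot touching nothing.
It also fails if it takes over 45 s, if anything falls off the work surface, if the arm or the gripper's body presses on something with over 40 N, if the wrist force passes 120 N, or if a joint passes its speed limit or range.

### The arm

A 6-joint arm with a two-finger parallel gripper is mounted at the origin on the work surface. World frame = base frame: x ahead of the robot, y to its left, z up, the work surface at z = 0. Lengths are in m, angles in rad, forces in N, time in s.
With the tool pointing down it reaches from about 0.25 to 0.775 m from the base axis. Payload 4 kg.
Tool frame: the origin (TCP) lies midway between the tips of the shut fingers; the grasp point (between the pads) lies 19 mm behind it; z points along the fingers, y is the direction in which the jaws open and shut (so a half turn about z gives the same grasp; the last joint's range is limited). The gripper opens to 94 mm and grips with 3 to 60 N. Pads are 16 mm wide; open, the fingers measure 119 mm over their backs; the gripper's body (75 mm by 177 mm) begins 78 mm behind the grasp point.
Start: joints at [1.223, 0.087, 1.371, -0, 1.684, -0.103], TCP at [0.133, 0.534, 0.206] pointing down, gripper open.
Joint ranges: [-3.1, 3.1], [-0.76, 2.03], [0.27, 2.55], [-1.08, 4.22], [0.17, 2.65], [-2.57, 2.57]. Speed limits (rad/s): [2.79, 2.79, 3.14, 3.14, 3.14, 3.14].

### API

Orientations are given as [roll, pitch, yaw] about the fixed x, y, z axes, in that order (R = Rz(yaw) Ry(pitch) Rx(roll)).
In Python, from bench import robot, cams gives the robot as it stands.
- The arm moves only by the tool step_arm, never from a script. Its argument "plan" is a list that holds one entry, the list of rows, each a list of 5 numbers: the shift along the world's x, y, z in mm, then the turn about the world's z in rad, then the opening in per cent of the stroke, from 0 (shut) to 100 (fully open). In form: [[[tx, ty, tz, turn, fingers], ...]]. A call has 1 to 8 rows; each row is the pose to reach, as a shift and turn from the pose commanded when the call began; what a row does not reach only later rows make up. A row lasts 1/12 s, in which the tool goes at most 41.7 mm and 7.16 degrees, less where a joint would pass 70% of its speed; a pose out of reach is approached as far as the arm can. A call with a gripper value outside its range is refused whole. The fingers move at their own pace and stop on an object; the grip force is fixed at half the most. Time passes only in rows, so rows that repeat a pose let the fingers close. It gives the time, the measured TCP pose, the force and the opening at its end, in the units of the state.
- robot.get_obs(): the state, without advancing time (a new reading comes with each control period).
- cams.snapshot(name): name is "scene" or "side" or "wrist"; returns a dict with "frame" (384x512x3 uint8, red, green, blue), "camera_matrix" (3x3 intrinsics, pixels), "origin" and "attitude" of the camera in the world; the wrist camera has in their place "T_tool_cam" (4x4, takes a point from camera to tool coordinates, whose origin is the TCP and whose axes are the flange's). Camera axes: x right, y down, z forward; pixel columns grow to the right and rows downward; lengths in m; the calibration is good to about 2 mm. A picture is of the moment at which its call begins: read the wrist's pose just before it. There is no depth.
- robot.close_job(): hands the job in, once; it reports no verdict.
The state is a dict: "time": time; "joint_positions": joint angles; "qvel": joint speeds; "joint_torque": joint torques, N m; "tool_pos": TCP position; "ee_rot": TCP orientation; "wrist_force": force on the tool from outside, world axes, zero at the start; "wrist_torque": the same for the moment, N m; "width": finger opening in m.
Only numpy, scipy, OpenCV 4.12 (cv2) and the standard library are available. Lean on these libraries where they do the work, as an engineer would, in place of code of your own. Each camera call takes 0.05 s, during which the arm holds its last target. There are 200 camera calls.

## Working session

There is one attempt and no reset: what is moved stays moved. The work goes in short steps, Python scripts to look and compute and a tool call to move; the robot and the scene stay as the last step left them, time stands still between calls to the robot, and variables do not carry over. Pictures are saved under pics/ and viewed, about 8 in all and at most 12, crops included, and the job is handed in when it is done.

Besides the shell and the picture viewer there is one more tool, called after "Request:" in YAML: its name, and indented under it one key for each argument. step_arm: Moves the arm, as the interface text tells. Its arguments: {"type":"object","properties":{"plan":{"type":"array"}},"required":["plan"]}

```bash
mkdir -p pics; cat > h.py <<'E'
import numpy as np, cv2
from bench import robot, cams
def snap(n,f):
    s=cams.snapshot(n); cv2.imwrite('pics/'+f+'.png',s['frame'][:,:,::-1]); np.savez('pics/'+f,**{k:np.array(v) for k,v in s.items()}); return s
E
python3 - <<'E'
from h import *
for n in('scene','side'):
    s=snap(n,n+'0'); print(n,s['camera_matrix'],s['origin'],s['attitude'])
a=cv2.imread('pics/scene0.png');b=cv2.imread('pics/side0.png')
o=robot.get_obs();print(o)
E
```

```text
scene [[361.92415047   0.         251.48403083]
 [  0.         361.92415047 186.34100985]
 [  0.           0.           1.        ]] [0.84768967 0.56116033 0.82039214] [-2.36664712  0.01178509  2.53997722]
side [[349.77230633   0.         251.94624185]
 [  0.         349.77230633 195.83266264]
 [  0.           0.           1.        ]] [ 0.0822971  -0.61729746  0.84330884] [-2.35442437 -0.0093048  -0.54274474]
{'time': 0.1, 'joint_positions': array([ 1.22289723e+00,  8.78894034e-02,  1.37207727e+00,  2.39336221e-05,
        1.68358347e+00, -1.03122703e-01]), 'qvel': array([ 0.00020346, -0.00278105, -0.00160097,  0.00087656,  0.00063979,
        0.0012879 ]), 'joint_torque': array([ 2.09780068e-03, -3.41252840e+01, -3.03302121e+01,  7.19260192e-02,
        3.03974818e-02, -1.02404899e-04]), 'tool_pos': array([0.1331306 , 0.53314956, 0.20442978]), 'ee_rot': array([-3.13964801e+00, -2.25164691e-04,  2.89681871e+00]), 'wrist_force': array([-0.12584668,  0.4972041 , -0.15974901]), 'wrist_torque': array([-0.00710659,  0.00187506, -0.07124549]), 'width': 0.0940868721298257}
```

View pics/scene0.png

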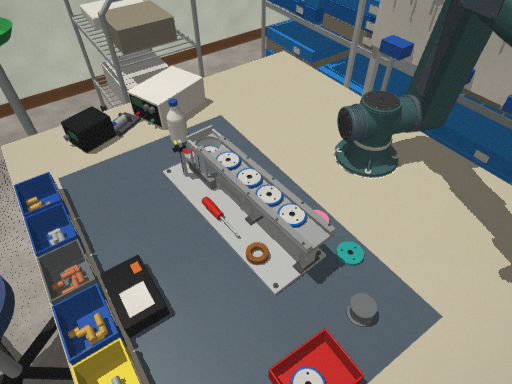

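View pics/side0.png

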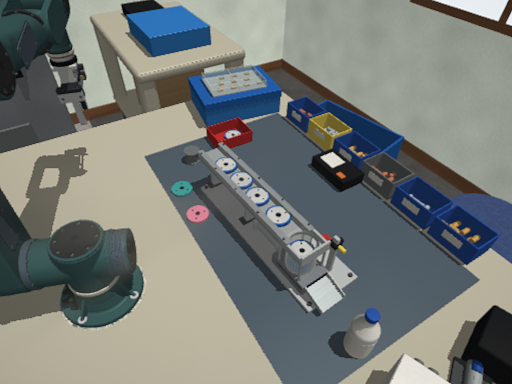

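```bash
cat >> h.py <<'E'
from scipy.spatial.transform import Rotation as Ro
def ray(s,p):
    d=np.linalg.inv(s['camera_matrix'])@[p[0],p[1],1]; 
    R=Ro.from_euler('xyz',s['attitude']).as_matrix() if np.ndim(s['attitude'])==1 else s['attitude']
    return np.array(s['origin']),R@d
def onz(s,p,z):
    o,d=ray(s,p); return o+d*(z-o[2])/d[2]
def proj(s,P):
    R=Ro.from_euler('xyz',s['attitude']).as_matrix(); c=R.T@(np.array(P)-s['origin']); c=s['camera_matrix']@c; return c[:2]/c[2]
def tri(s1,p1,s2,p2):
    o1,d1=ray(s1,p1);o2,d2=ray(s2,p2)
    t=np.linalg.lstsq(np.c_[d1,-d2],o2-o1,rcond=None)[0]; a=o1+t[0]*d1;b=o2+t[1]*d2; return (a+b)/2,np.linalg.norm(a-b)
E
python3 - <<'E'
from h import *
A=dict(np.load('pics/scene0.npz'));B=dict(np.load('pics/side0.npz'))
for s,ps in((A,[(229,160),(250,177),(269,196),(293,215)]),(B,[(278,215),(258,196),(242,180),(227,165)])):
    for p in ps: print(p,onz(s,p,.143).round(4))
a=cv2.imread('pics/scene0.png')[115:235,160:340];b=cv2.imread('pics/side0.png')[200:300,250:370]
a=cv2.resize(a,None,fx=4,fy=4,interpolation=2);b=cv2.resize(b,None,fx=5,fy=5,interpolation=2)
cv2.imwrite('pics/ca.png',a);cv2.imwrite('pics/cb.png',b)
E
```

```text
(229, 160) [ 0.4718 -0.1127  0.143 ]
(250, 177) [ 0.4622 -0.0216  0.143 ]
(269, 196) [0.4618 0.0639 0.143 ]
(293, 215) [0.4515 0.148  0.143 ]
(278, 215) [ 0.4735 -0.1171  0.143 ]
(258, 196) [ 0.4653 -0.0281  0.143 ]
(242, 180) [0.4598 0.0532 0.143 ]
(227, 165) [0.4542 0.1369 0.143 ]
```

View pics/ca.png

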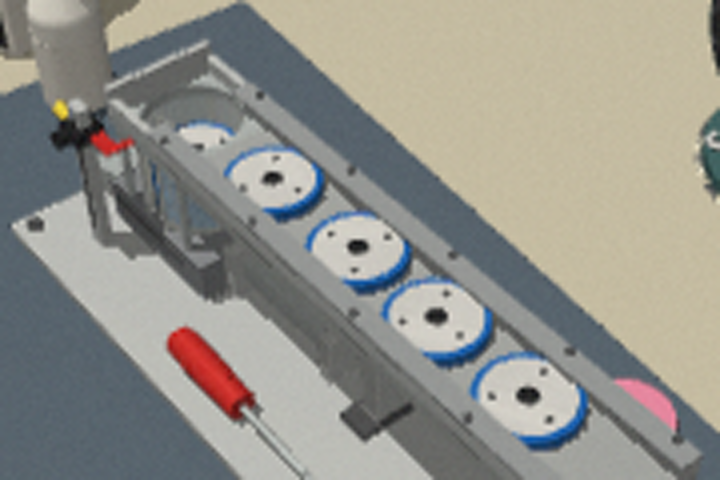

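View pics/cb.png

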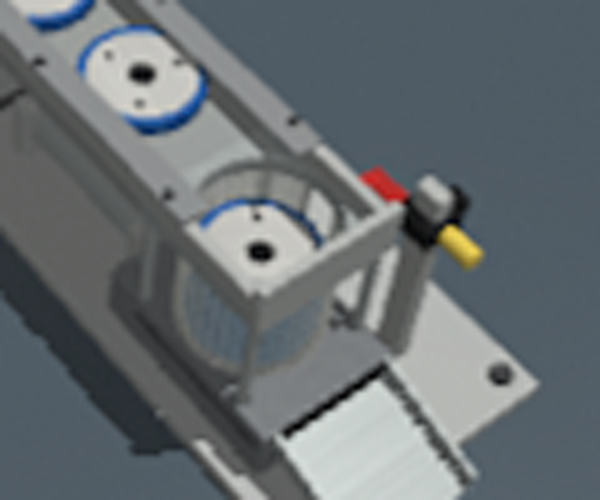

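```bash
python3 - <<'E'
from h import *
A=dict(np.load('pics/scene0.npz'));B=dict(np.load('pics/side0.npz'))
for p in [(228,159.5),(249.4,176.6),(268.9,194.2),(292.2,213.8)]: print(onz(A,p,.143).round(4))
print('stack',onz(B,(302,250),.1))
for y,z in((0.1,.1),):pass
print('tip by scene ray at z',[ (z,onz(A,(192.5,150.8),z).round(3)) for z in(.105,.115,.125,.13)])
s=snap('wrist','w0');print(s['T_tool_cam'],s['camera_matrix'])
E
```

```text
[ 0.473  -0.1161  0.143 ]
[ 0.4626 -0.0238  0.143 ]
[0.4582 0.0586 0.143 ]
[0.4507 0.1439 0.143 ]
stack [ 0.48256172 -0.2200455   0.1       ]
tip by scene ray at z [(0.105, array([ 0.52 , -0.251,  0.105])), (0.115, array([ 0.524, -0.24 ,  0.115])), (0.125, array([ 0.529, -0.229,  0.125])), (0.13, array([ 0.531, -0.223,  0.13 ]))]
[[ 3.91893519e-04 -9.69095149e-01 -2.46686925e-01  7.17199199e-02]
 [ 9.99999919e-01  3.57855350e-04  1.82813110e-04  1.63679044e-03]
 [-8.88850623e-05 -2.46686977e-01  9.69095211e-01 -1.78881043e-01]
 [ 0.00000000e+00  0.00000000e+00  0.00000000e+00  1.00000000e+00]] [[313.73062952   0.         255.69663117]
 [  0.         313.73062952 190.78858735]
 [  0.           0.           1.        ]]
```

Request:
step_arm:
  plan:
    - [[20,-35,20,-0.12,100],[40,-70,40,-0.24,100],[60,-105,50,-0.36,100],[80,-140,50,-0.48,100],[100,-175,50,-0.6,100],[120,-210,50,-0.72,100],[140,-240,50,-0.84,100],[160,-270,50,-0.96,100]]

```text
time: 0.82
tool_pos: [0.2937, 0.2617, 0.2555]
ee_rot: [3.141, 0.0, 1.931]
wrist_force: [-0.6, 0.9, 0.4]
width: 0.0939
```

Request:
step_arm:
  plan:
    - [[20,-35,0,-0.1,60],[40,-70,0,-0.2,40],[70,-105,0,-0.29,32],[95,-140,0,-0.29,32],[120,-175,0,-0.29,32],[145,-210,0,-0.29,32],[170,-245,0,-0.29,32],[195,-275,0,-0.29,32]]

```text
time: 1.48
tool_pos: [0.4843, -0.008, 0.2554]
ee_rot: [3.142, -0.0, 1.646]
wrist_force: [0.5, 1.1, 0.0]
width: 0.0436
```

Request:
step_arm:
  plan:
    - [[15,-35,0,0,32],[30,-70,0,0,32],[45,-100,0,0,32],[50,-110,0,0,32],[50,-110,0,0,32],[50,-110,0,0,32]]

```text
time: 1.98
tool_pos: [0.5334, -0.1153, 0.2549]
ee_rot: [-3.14, -0.002, 1.646]
wrist_force: [-0.3, 1.0, -0.8]
width: 0.0304
```

```bash
cat >> h.py <<'E'
def wsnap(f):
    o=robot.get_obs(); s=cams.snapshot('wrist')
    T=np.eye(4);T[:3,:3]=Ro.from_euler('xyz',o['ee_rot']).as_matrix();T[:3,3]=o['tool_pos']
    C=T@s['T_tool_cam']; s['origin']=C[:3,3]; s['attitude']=Ro.from_matrix(C[:3,:3]).as_euler('xyz')
    cv2.imwrite('pics/'+f+'.png',s['frame'][:,:,::-1]); np.savez('pics/'+f,**{k:np.array(v) for k,v in s.items()}); print(o['time'],o['tool_pos'],o['ee_rot'],o['width'],o['wrist_force']); return s
E
python3 - <<'E'
from h import *
wsnap('w1')
E
```

```text
1.9833 [ 0.53343092 -0.11534005  0.25493278] [-3.14023569e+00 -1.52045457e-03  1.64630389e+00] 0.030444786040500212 [-0.30787562  0.98755289 -0.77165885]
```

View pics/w1.png

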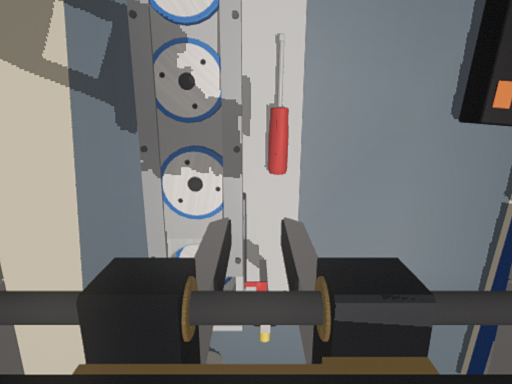

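Request:
step_arm:
  plan:
    - [[15,-30,0,0,32],[30,-60,0,0,32],[40,-80,0,0,32],[40,-80,0,0,32],[40,-80,0,0,32]]

```text
time: 2.45
tool_pos: [0.5737, -0.1944, 0.2554]
ee_rot: [-3.141, -0.001, 1.648]
wrist_force: [-0.2, 0.3, -0.5]
width: 0.0299
```

```bash
python3 - <<'E'
from h import *
s=wsnap('w2')
a=s['frame'][:,:,::-1][100:290,90:290]
cv2.imwrite('pics/w2c.png',cv2.resize(a,None,fx=3,fy=3,interpolation=2))
E
```

```text
2.45 [ 0.57366308 -0.19442957  0.25541591] [-3.14114683e+00 -1.14411962e-03  1.64783850e+00] 0.029866022879047605 [-0.23734216  0.26260232 -0.46069117]
```

View pics/w2c.png

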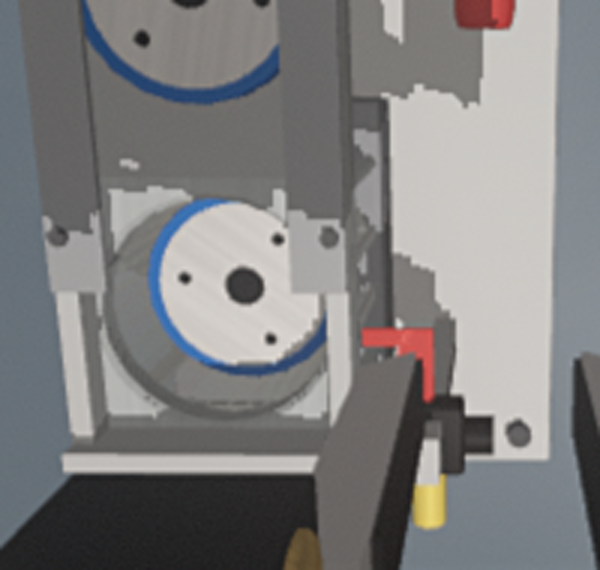

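```bash
python3 - <<'E'
from h import *
A=dict(np.load('pics/scene0.npz'));B=dict(np.load('pics/side0.npz'));W=dict(np.load('pics/w2.npz'));V=dict(np.load('pics/w1.npz'))
for s,n in((A,'A'),(W,'W')):
    f=s['frame'];h=cv2.cvtColor(f,cv2.COLOR_RGB2HSV);m=((h[...,0]<8)|(h[...,0]>172))&(h[...,1]>150)
    ys,xs=np.where(m); k=(xs>165)&(xs<195)&(ys>135)&(ys<160) if n=='A' else (xs>205)&(xs<240)&(ys>205)&(ys<240)
    x0,y0=xs[k].min(),ys[k].min()
    g=np.zeros((ys[k].max()-y0+1,xs[k].max()-x0+1),int);g[ys[k]-y0,xs[k]-x0]=1
    print(n,x0,y0);print('\n'.join(''.join('.#'[v] for v in r) for r in g))
print('tip',tri(A,(192.5,150.8),W,(211,212.7)))
hW=(171.3,194.9)
print('stack hole',tri(B,(302,250),W,hW),onz(W,hW,.1),onz(B,(302,250),.1))
print('disc1',tri(A,(228,159.5),V,(195,184)),onz(V,(195,184),.143))
print('disc2',onz(V,(187,81.5),.143))
E
```

```text
A 182 147
...#.......
.###.......
#####......
.#####..###
..########.
...#####...
....#......
W 211 210
############.#...######
#############...#######
#############...#######
############...########
###########.#...#######
.............##########
.............##########
...................####
..................#####
...................####
....................###
....................###
....................###
....................###
....................###
....................###
....................###
....................###
....................###
....................###
....................###
....................###
....................###
.....................#.
tip (array([ 0.53015664, -0.22593633,  0.12743768]), np.float64(0.00019521264702884427))
stack hole (array([ 0.48259704, -0.21891584,  0.09888533]), np.float64(0.0015543513393024358)) [ 0.48232774 -0.21805167  0.1       ] [ 0.48256172 -0.2200455   0.1       ]
disc1 (array([ 0.47558805, -0.1126987 ,  0.14666648]), np.float64(0.0012496189837103043)) [ 0.47548971 -0.11386017  0.143     ]
disc2 [ 0.46582958 -0.02188943  0.143     ]
```

Request:
step_arm:
  plan:
    - [[-20,36,0,0.006,32],[-40,72,0,0.006,32],[-60,108,0,0.006,32],[-80,144,0,0.006,32],[-100,175,0,0.006,32],[-115,195,0,0.006,32],[-115,195,0,0.006,32],[-115,195,0,0.006,32]]

```text
time: 3.17
tool_pos: [0.4576, 0.0013, 0.2568]
ee_rot: [3.138, 0.001, 1.657]
wrist_force: [-0.4, 0.4, -0.4]
width: 0.0299
```

```bash
python3 - <<'E'
from h import *
s=wsnap('w3')
cv2.imwrite('pics/w3c.png',cv2.resize(s['frame'][:300,130:380,::-1],None,fx=2,fy=2,interpolation=2))
E
```

```text
3.1667 [0.45762891 0.00134496 0.25678038] [3.13847000e+00 6.11079072e-04 1.65733384e+00] 0.02986754319648486 [-0.37648824  0.38411938 -0.40416574]
```

View pics/w3c.png

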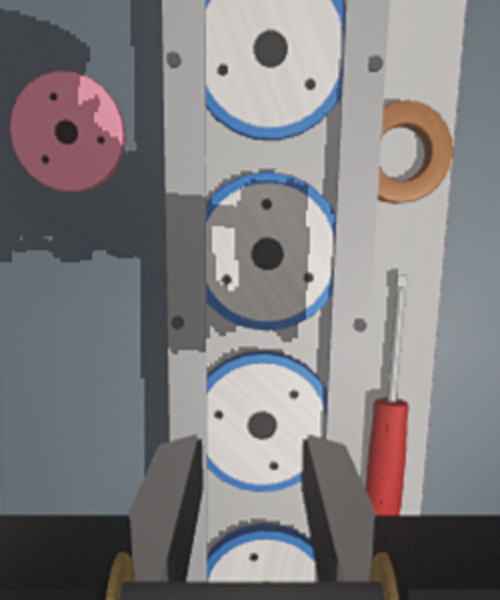

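```bash
python3 - <<'E'
from h import *
W=dict(np.load('pics/w3.npz'))
for p in [(265,24.3),(263.5,127),(261,212.5)]: print(p,onz(W,p,.143).round(4))
for p in [(232.5,77.5),(298,77.5),(232.5,40),(300,40),(232.5,160),(294.5,160)]: print('keeper',onz(W,p,.147).round(4))
for p in [(265,70),(263.5,86)]: print('gap',onz(W,p,.140).round(4))
E
```

```text
(265, 24.3) [0.4536 0.1457 0.143 ]
(263.5, 127) [0.4602 0.0605 0.143 ]
(261, 212.5) [ 0.4654 -0.0215  0.143 ]
keeper [0.4293 0.1004 0.147 ]
keeper [0.4861 0.1054 0.147 ]
keeper [0.4273 0.1303 0.147 ]
keeper [0.4842 0.1353 0.147 ]
keeper [0.4343 0.0284 0.147 ]
keeper [0.4915 0.0333 0.147 ]
gap [0.4571 0.1098 0.14  ]
gap [0.457  0.0963 0.14  ]
```

Request:
step_arm:
  plan:
    - [[0,30,0,-0.011,30],[0,60,0,-0.011,30],[0,90,0,-0.011,30],[0,102,0,-0.011,30],[0,102,-40,-0.011,30],[0,102,-80,-0.011,30],[0,102,-90,-0.011,30],[0,102,-90,-0.011,30]]

```text
time: 3.88
tool_pos: [0.4564, 0.1004, 0.1612]
ee_rot: [-3.132, 0.0, 1.641]
wrist_force: [0.8, 0.7, 0.5]
width: 0.0282
```

```bash
python3 - <<'E'
from h import *
s=wsnap('w4')
for i in range(3):
    s=cams.snapshot('wrist');o=robot.get_obs();print(o['tool_pos'],o['ee_rot'])
W=dict(np.load('pics/w4.npz'))
cv2.imwrite('pics/w4c.png',cv2.resize(W['frame'][100:384,130:390,::-1],None,fx=2,fy=2,interpolation=2))
A=snap('scene','scene4')
E
```

```text
3.8833 [0.45642183 0.10043072 0.16123911] [-3.13227738e+00  4.16578472e-04  1.64092493e+00] 0.028224194639268407 [0.84734832 0.72739429 0.48486748]
[0.45979026 0.10076621 0.16678829] [ 3.14025131e+00 -1.61594880e-05  1.64078810e+00]
[0.46054695 0.10086548 0.16805645] [ 3.13748978e+00 -7.81459642e-05  1.64079671e+00]
[0.46082458 0.10097212 0.16857218] [ 3.13624389e+00 -1.42368916e-04  1.64093585e+00]
```

View pics/w4c.png

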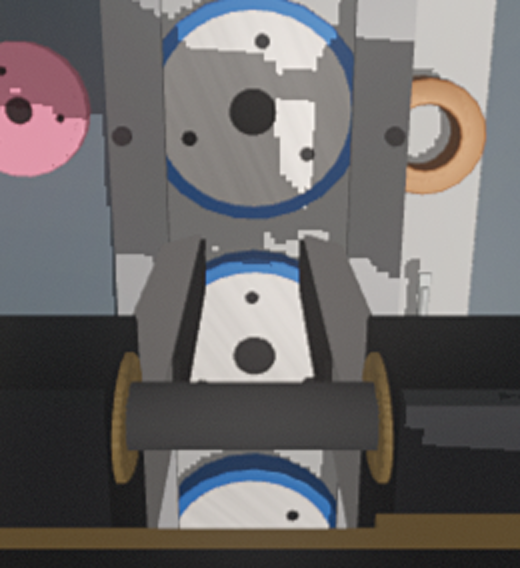

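```bash
python3 - <<'E'
from h import *
s=wsnap('w5')
g=cv2.cvtColor(s['frame'],cv2.COLOR_RGB2GRAY)
n,l,st,c=cv2.connectedComponentsWithStats((g<60).astype(np.uint8))
for i in range(1,n):
    if 150<st[i,4]<900: print(c[i].round(1),st[i],onz(s,c[i],.143).round(4))
cv2.imwrite('pics/w5c.png',cv2.resize(s['frame'][180:300,180:330,::-1],None,fx=4,fy=4,interpolation=2))
o=robot.get_obs();print(o['tool_pos'],o['ee_rot'],[proj(s,p) for p in ((.45,.1,.1),)])
E
```

```text
4.1333 [0.46080544 0.10102576 0.16862742] [ 3.13591782e+00 -1.31663116e-04  1.64110118e+00] 0.028221980138289613 [-0.74139319  0.27378147  0.74064603]
[134.3  15.5] [127   8  15  16 194] [0.3809 0.223  0.143 ]
[248.7 154.6] [239 144  20  22 349] [0.4534 0.146  0.143 ]
[222.  267.3] [195 220  53  81 731] [0.4395 0.0639 0.143 ]
[289.2 264.8] [279 221  38  76 582] [0.4874 0.0691 0.143 ]
[471.9 323.3] [429 321  83   4 179] [0.6302 0.03   0.143 ]
[251.2 331.2] [215 325  75  27 325] [0.464  0.0121 0.143 ]
[0.46055762 0.10108626 0.16833124] [ 3.13638656e+00 -1.16539585e-04  1.64126401e+00] [array([241.78898125, 202.9767639 ])]
```

View pics/w5c.png

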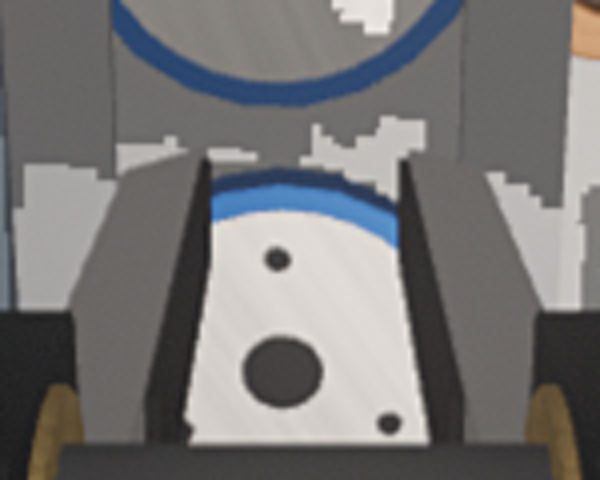

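Request:
step_arm:
  plan:
    - [[-3,2,0,0.005,30],[-3,2,-7,0.005,30],[-3,2,-14,0.005,30],[-3,2,-14,0.005,30],[-3,2,-14,0.005,30],[-3,2,-14,0.005,30],[-3,2,-14,0.005,30],[-3,2,-14,0.005,30]]

```text
time: 4.85
tool_pos: [0.456, 0.1032, 0.1517]
ee_rot: [3.141, 0.0, 1.647]
wrist_force: [0.4, -0.2, 0.9]
width: 0.0283
```

Request:
step_arm:
  plan:
    - [[1,0,-3,0,30],[1,0,-6,0,30],[1,0,-8,0,30],[1,0,-10,0,30],[1,0,-10,0,30],[1,0,-10,0,30]]

```text
time: 5.35
tool_pos: [0.4566, 0.1031, 0.1412]
ee_rot: [-3.141, 0.0, 1.647]
wrist_force: [0.9, 0.2, -0.0]
width: 0.0283
```

Request:
step_arm:
  plan:
    - [[0,0,-1,0,30],[0,0,-3,0,30],[0,0,-4,0,30],[0,0,-4,0,30],[0,0,-4,0,30],[0,0,-4,0,30]]

```text
time: 5.85
tool_pos: [0.4568, 0.1032, 0.1375]
ee_rot: [-3.142, -0.0, 1.647]
wrist_force: [-0.3, -0.3, -0.9]
width: 0.0284
```

```bash
python3 - <<'E'
from h import *
o=robot.get_obs();print(o['tool_pos'],o['wrist_force'])
s=wsnap('w6')
g=cv2.cvtColor(s['frame'],cv2.COLOR_RGB2GRAY)
n,l,st,c=cv2.connectedComponentsWithStats((g<60).astype(np.uint8))
for i in range(1,n):
    if 150<st[i,4]<900: print(c[i].round(1),st[i],onz(s,c[i],.143).round(4))
cv2.imwrite('pics/w6c.png',cv2.resize(s['frame'][130:300,160:340,::-1],None,fx=4,fy=3.5,interpolation=2))
E
```

```text
[0.45676815 0.10322484 0.1374575 ] [-0.33519541 -0.27627714 -0.88606408]
5.85 [0.45676815 0.10322484 0.1374575 ] [-3.14157778e+00 -7.65904562e-05  1.64682977e+00] 0.028448446614506507 [-0.33519541 -0.27627714 -0.88606408]
[128.    7.8] [120   0  17  17 237] [0.3843 0.2207 0.143 ]
[254.8 166.3] [244 154  24  24 418] [0.4531 0.1461 0.143 ]
[223.6 263.3] [195 220  58  77 686] [0.4388 0.0854 0.143 ]
[288.7 263.5] [279 220  38  77 584] [0.4781 0.0882 0.143 ]
[253.4 359. ] [223 354  62  10 401] [0.4619 0.0177 0.143 ]
```

Request:
step_arm:
  plan:
    - [[0,-2,0,0,30],[0,-6,0,0,30],[1,-12,0,0,30],[2,-18,0,0,30],[2,-24,0,0,30],[3,-30,0,0,30],[3,-35,0,0,30],[4,-40,0,0,30]]

```text
time: 6.57
tool_pos: [0.4608, 0.0627, 0.1376]
ee_rot: [3.142, -0.0, 1.646]
wrist_force: [0.1, 1.1, 0.1]
width: 0.0283
```

Request:
step_arm:
  plan:
    - [[0,-5,0,0,30],[1,-10,0,0,30],[1,-15,0,0,30],[2,-20,0,0,30],[2,-25,0,0,30],[2,-30,0,0,30],[3,-35,0,0,30],[3,-40,0,0,30]]

```text
time: 7.23
tool_pos: [0.4639, 0.0227, 0.1375]
ee_rot: [3.141, -0.0, 1.647]
wrist_force: [-0.2, 1.3, -0.7]
width: 0.0284
```

```bash
python3 - <<'E'
from h import *
o=robot.get_obs();print(o['time'],o['tool_pos'],o['wrist_force'])
A=snap('scene','s7');B=snap('side','b7')
a=cv2.resize(A['frame'][120:240,165:325,::-1],None,fx=2.5,fy=2.5,interpolation=2);b=cv2.resize(B['frame'][150:290,220:340,::-1],None,fx=3,fy=3,interpolation=2)
c=np.zeros((420,760,3),np.uint8);c[:300,:400]=a;c[:420,400:]=b;cv2.imwrite('pics/c7.png',c)
E
```

```text
7.2333 [0.46392536 0.02272521 0.13751001] [-0.23328705  1.26437365 -0.67360813]
```

View pics/c7.png

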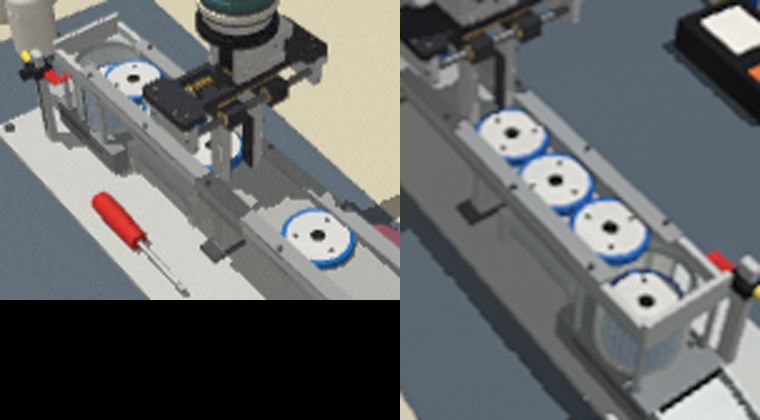

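Request:
step_arm:
  plan:
    - [[0,-5,0,0,30],[1,-10,0,0,30],[1,-15,0,0,30],[2,-20,0,0,30],[2,-25,0,0,30],[2,-30,0,0,30],[3,-35,0,0,30],[3,-40,0,0,30]]

```text
time: 8.0
tool_pos: [0.4669, -0.0173, 0.1375]
ee_rot: [3.141, -0.0, 1.647]
wrist_force: [-0.2, 1.8, 0.5]
width: 0.0279
```

Request:
step_arm:
  plan:
    - [[0,-3,0,0,30],[1,-6,0,0,30],[1,-9,0,0,30],[1,-12,0,0,30],[1,-15,0,0,30],[2,-18,0,0,30],[2,-21,0,0,30],[2,-24,0,0,30]]

```text
time: 8.67
tool_pos: [0.4688, -0.0411, 0.1375]
ee_rot: [3.142, 0.0, 1.647]
wrist_force: [-0.2, 1.1, 1.1]
width: 0.0286
```

```bash
cat >> h.py <<'E'
def chk(f):
    o=robot.get_obs();print(o['time'],o['tool_pos'],o['wrist_force'])
    B=snap('side',f);g=cv2.cvtColor(B['frame'],cv2.COLOR_RGB2GRAY)[:, :]
    n,l,st,c=cv2.connectedComponentsWithStats((g<70).astype(np.uint8))
    for i in range(1,n):
        if 5<st[i,4]<60 and 225<c[i][0]<320 and 160<c[i][1]<275: print(c[i].round(1),st[i,2:],'z.143',onz(B,c[i],.143).round(4)[:2])
    for z in(.10,.11,.12,.13): print('expected hole on axis, top z',z,proj(B,(.482,-.219,z)).round(1))
    return B
E
python3 - <<'E'
from h import *
chk('b8')
E
```

```text
8.6667 [ 0.46882715 -0.04112846  0.13750132] [-0.2309005   1.09165427  1.11031193]
[288.  165.3] [ 5  4 11] z.143 [0.6172 0.0395]
[270.2 207.2] [4 3 8] z.143 [ 0.4712 -0.0825]
[244.6 220.3] [16  8 53] z.143 [ 0.3867 -0.0877]
[272.  217.5] [ 5  2 10] z.143 [ 0.4547 -0.1163]
[285.5 224.2] [ 4  3 10] z.143 [ 0.4722 -0.154 ]
[291.2 234.9] [ 8  4 12] z.143 [ 0.4641 -0.1909]
[301.8 249.1] [ 5  3 12] z.143 [ 0.4607 -0.2406]
[273.2 259.5] [2 6 6] z.143 [ 0.3829 -0.2301]
expected hole on axis, top z 0.1 [301.6 249.8]
expected hole on axis, top z 0.11 [302.  247.5]
expected hole on axis, top z 0.12 [302.4 245.1]
expected hole on axis, top z 0.13 [302.9 242.8]
```

```bash
python3 - <<'E'
from h import *
for f in('side0','b7','b8'):
    B=dict(np.load('pics/%s.npz'%f));g=cv2.cvtColor(B['frame'],cv2.COLOR_RGB2GRAY)[242:258,294:310]
    n,l,st,c=cv2.connectedComponentsWithStats((g<90).astype(np.uint8)); print(f,[(c[i]+[294,242],st[i,4]) for i in range(1,n)])
B=dict(np.load('pics/b8.npz'));A=snap('scene','s8')
b=cv2.resize(B['frame'][195:285,255:345,::-1],None,fx=5,fy=5,interpolation=2)
a=cv2.resize(A['frame'][125:185,175:245,::-1],None,fx=5,fy=5,interpolation=2)
c=np.zeros((450,800,3),np.uint8);c[:,:450]=b;c[:300,450:]=a;cv2.imwrite('pics/c8.png',c)
E
```

```text
side0 [(array([301., 243.]), np.int32(1)), (array([308.2, 242.4]), np.int32(5)), (array([301.69230769, 250.        ]), np.int32(13)), (array([294.66666667, 256.33333333]), np.int32(6))]
b7 [(array([294., 242.]), np.int32(1)), (array([301., 243.]), np.int32(1)), (array([308.2, 242.4]), np.int32(5)), (array([301.69230769, 250.        ]), np.int32(13))]
b8 [(array([301.85714286, 249.07142857]), np.int32(14))]
```

View pics/c8.png

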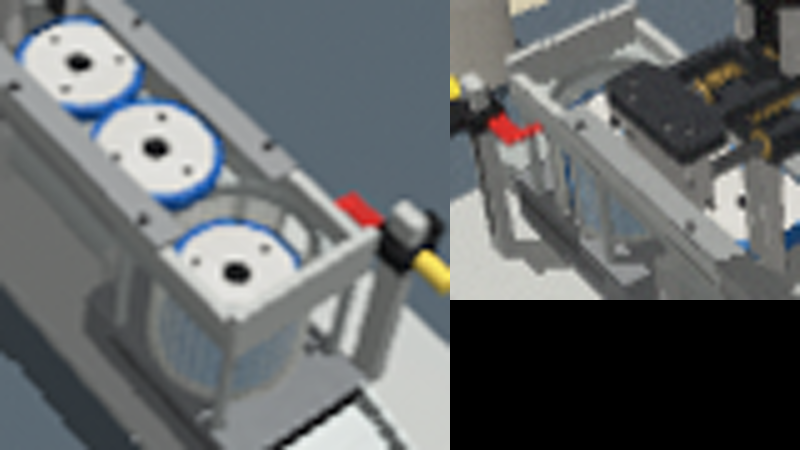

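Request:
step_arm:
  plan:
    - [[0,-5,0,0,30],[1,-10,0,0,30],[1,-15,0,0,30],[2,-20,0,0,30],[2,-25,0,0,30],[2,-30,0,0,30],[3,-36,0,0,30],[3,-42,0,0,30]]

```text
time: 9.43
tool_pos: [0.4719, -0.0835, 0.1375]
ee_rot: [3.141, 0.0, 1.647]
wrist_force: [-0.7, 0.4, 0.3]
width: 0.0281
```

Request:
step_arm:
  plan:
    - [[0,-3,0,0,30],[1,-6,0,0,30],[1,-9,0,0,30],[1,-12,0,0,30],[1,-15,0,0,30],[2,-18,0,0,30],[2,-21,0,0,30],[2,-24,0,0,30]]

```text
time: 10.1
tool_pos: [0.4738, -0.1072, 0.1375]
ee_rot: [3.142, 0.0, 1.647]
wrist_force: [0.1, 0.3, -0.4]
width: 0.0287
```

Request:
step_arm:
  plan:
    - [[0,-3,0,0,30],[0,-4,0,0,30],[0,-4,0,0,30]]

```text
time: 10.35
tool_pos: [0.4738, -0.1112, 0.1375]
ee_rot: [3.142, 0.0, 1.646]
wrist_force: [0.1, 1.2, 0.3]
width: 0.0279
```

```bash
python3 - <<'E'
from h import *
chk('b9')
E
```

```text
10.35 [ 0.47381102 -0.11122437  0.1375105 ] [0.11475612 1.1874616  0.32043611]
[230.3 170.8] [10  5 13] z.143 [0.4498 0.1073]
[305.6 179.9] [ 6  3 11] z.143 [ 0.6233 -0.0426]
[244.5 220.3] [16  8 52] z.143 [ 0.3863 -0.0876]
[286.5 223.2] [ 4  3 10] z.143 [ 0.4765 -0.1525]
[290.7 234.3] [10  3 15] z.143 [ 0.4642 -0.1885]
[302.7 246. ] [ 5  3 13] z.143 [ 0.4682 -0.2341]
expected hole on axis, top z 0.1 [301.6 249.8]
expected hole on axis, top z 0.11 [302.  247.5]
expected hole on axis, top z 0.12 [302.4 245.1]
expected hole on axis, top z 0.13 [302.9 242.8]
```

Request:
step_arm:
  plan:
    - [[0,-5,0,0,30],[1,-10,0,0,30],[1,-15,0,0,30],[2,-20,0,0,30],[2,-25,0,0,30],[2,-30,0,0,30],[3,-36,0,0,30],[3,-42,0,0,30]]

```text
time: 11.07
tool_pos: [0.4769, -0.1535, 0.1375]
ee_rot: [3.141, 0.0, 1.647]
wrist_force: [-0.0, 0.9, 0.7]
width: 0.0281
```

Request:
step_arm:
  plan:
    - [[0,-3,0,0,30],[1,-6,0,0,30],[1,-9,0,0,30],[1,-12,0,0,30],[1,-15,0,0,30],[2,-18,0,0,30],[2,-21,0,0,30],[2,-24,0,0,30]]

```text
time: 11.73
tool_pos: [0.4788, -0.1772, 0.1375]
ee_rot: [3.142, 0.0, 1.647]
wrist_force: [-0.4, -0.5, -0.6]
width: 0.0282
```

```bash
python3 - <<'E'
from h import *
chk('b10')
E
```

```text
11.7333 [ 0.47882728 -0.1771711   0.13746966] [-0.42305457 -0.4675073  -0.58850624]
[230.4 170.8] [10  5 12] z.143 [0.4501 0.1072]
[244.6 220.4] [16  8 51] z.143 [ 0.3865 -0.0879]
[294.6 231.9] [6 3 7] z.143 [ 0.4775 -0.1872]
[302.8 241.6] [ 4  4 12] z.143 [ 0.4767 -0.2231]
expected hole on axis, top z 0.1 [301.6 249.8]
expected hole on axis, top z 0.11 [302.  247.5]
expected hole on axis, top z 0.12 [302.4 245.1]
expected hole on axis, top z 0.13 [302.9 242.8]
```

Request:
step_arm:
  plan:
    - [[0,3,0,0,30],[0,6,10,0,30],[0,6,40,0,30],[-2,30,75,0,30],[-4,60,80,0,30],[-6,85,80,0,30],[-6,85,80,0,30],[-6,85,80,0,30]]

```text
time: 12.45
tool_pos: [0.473, -0.0908, 0.2187]
ee_rot: [3.14, 0.001, 1.65]
wrist_force: [-1.1, -0.7, 0.1]
width: 0.0279
```

```bash
python3 - <<'E'
from h import *
B=chk('b11');A=snap('scene','s11');W=wsnap('w11')
b=cv2.resize(B['frame'][140:285,210:345,::-1],None,fx=3,fy=3,interpolation=2)
a=cv2.resize(A['frame'][125:185,165:245,::-1],None,fx=4.5,fy=4.5,interpolation=2)
w=cv2.resize(W['frame'][150:300,150:340,::-1],None,fx=1.9,fy=1.9,interpolation=2)
c=np.zeros((600,800,3),np.uint8);c[:b.shape[0],:b.shape[1]]=b;c[:a.shape[0],420:420+a.shape[1]]=a;c[290:290+w.shape[0],420:420+w.shape[1]]=w;cv2.imwrite('pics/c11.png',c)
E
```

```text
12.45 [ 0.47295493 -0.0908142   0.21869142] [-1.1252773  -0.68775318  0.12948561]
[230.3 170.8] [10  5 13] z.143 [0.4498 0.1073]
[244.5 220.3] [16  8 52] z.143 [ 0.3863 -0.0876]
[302.5 243. ] [ 4  3 12] z.143 [ 0.4735 -0.2264]
expected hole on axis, top z 0.1 [301.6 249.8]
expected hole on axis, top z 0.11 [302.  247.5]
expected hole on axis, top z 0.12 [302.4 245.1]
expected hole on axis, top z 0.13 [302.9 242.8]
12.55 [ 0.47273889 -0.09209267  0.21755809] [-3.14148615e+00  5.83672112e-04  1.64695332e+00] 0.02803044216697382 [ 0.19304932 -0.60236641  0.39087598]
```

View pics/c11.png

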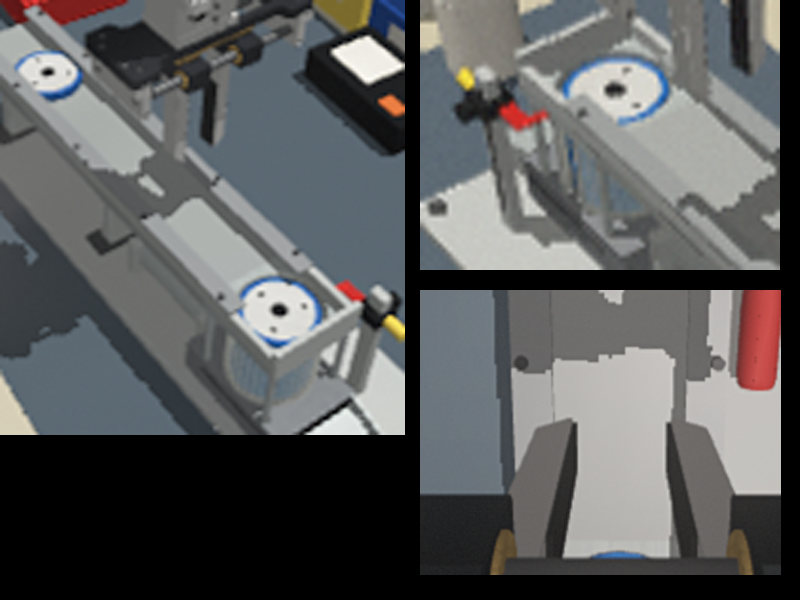

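```bash
python3 - <<'E'
from h import *
B=chk('b12');A=snap('scene','s12');A0=dict(np.load('pics/scene0.npz'));B0=dict(np.load('pics/side0.npz'))
def hole(s,p,t=90):
    x,y=int(p[0]),int(p[1]);g=255-cv2.cvtColor(s['frame'],cv2.COLOR_RGB2GRAY)[y-4:y+5,x-4:x+5].astype(float);w=np.clip(g-130,0,None)
    Y,X=np.mgrid[-4:5,-4:5];return np.array([x+(w*X).sum()/w.sum(),y+(w*Y).sum()/w.sum()])
a,b=hole(A,(208.6,144.8)),hole(B,(302.5,243));print(a,b,tri(A,a,B,b))
a,b=hole(A0,(228,159.5)),hole(B0,(278,215));print('ref disc1 z .143',tri(A0,a,B0,b))
print('disc4',onz(A,hole(A,(292.2,213.8)),.143),onz(A0,hole(A0,(292.2,213.8)),.143))
for n,p,q,(x,y,w,h) in(('pointer',A0,A,(170,136,28,28)),('driver',A0,A,(198,190,45,50)),('tape',A0,A,(242,240,32,28)),('bottle',A0,A,(164,95,24,48)),('reel',A0,A,(345,290,36,38)),('bin',A0,A,(268,330,95,54)),('sens',B0,B,(322,230,30,30))):
    print(n,np.abs(p['frame'][y:y+h,x:x+w].astype(int)-q['frame'][y:y+h,x:x+w]).max(2).__gt__(40).mean().round(3))
E
```

```text
12.6 [ 0.47266538 -0.09237236  0.21724566] [-0.99131497  0.07437525 -0.59082415]
[230.3 170.9] [10  5 14] z.143 [0.4497 0.1073]
[244.5 220.3] [16  8 52] z.143 [ 0.3863 -0.0876]
[302.5 243. ] [ 4  3 12] z.143 [ 0.4735 -0.2264]
expected hole on axis, top z 0.1 [301.6 249.8]
expected hole on axis, top z 0.11 [302.  247.5]
expected hole on axis, top z 0.12 [302.4 245.1]
expected hole on axis, top z 0.13 [302.9 242.8]
[207.64206642 144.39298893] [302.61474731 242.96520298] (array([ 0.48036132, -0.22053206,  0.13201533]), np.float64(0.000983594066106131))
ref disc1 z .143 (array([ 0.47362322, -0.11662353,  0.14504755]), np.float64(0.00013182034078633095))
disc4 [0.45098284 0.14251138 0.143     ] [0.4509387  0.14181959 0.143     ]
pointer 0.005
driver 0.0
tape 0.0
bottle 0.0
reel 0.0
bin 0.0
sens 0.0
```

```bash
python3 -c "
from h import *
print(robot.close_job())"
```

```text
the job is handed in; nothing more can be done
None
```

I pushed three discs into the tube with the fingers lowered between disc 3 and disc 4, backed the arm off clear of everything, and handed the job in at 12.6 s.

**Fill level:** the pointer tip measured about 127 mm above the bench, good to about 2 mm. That is some 27 mm above the five stacked discs, so three more were needed.

**Stack:** the top disc's centre hole triangulated at 132 mm. A disc of known height (143 mm) read 2 mm high by the same method, so the true top is about 130 mm, as eight discs should be. Two discs would have stopped at 120 mm, below the pointer. In the last pictures the top disc looks flat.

**Remaining disc:** disc 4 is still lying on the track, far from the mouth. It measured within 1 mm of where it started.

**Everything else:** before-and-after pictures show no change at the screwdriver, tape roll, bottle, reel or bin. The pointer area showed none in the side view and 0.5 % of pixels in the scene view. Measured wrist forces stayed under about 2 N.

**One disagreement:** just after the last push the hole's position left it open whether disc 3 had dropped. After the fingers retracted it had moved 1.4 px and matched the expected level. I compared only the first, third and last stages by picture; the second disc's drop was judged from the hole position alone.

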